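Offer the service hatch up to the valve amplifier's hinge and hold it for the pin

ROBOT

A 6-joint arm with a two-finger parallel gripper is mounted at the origin on the work surface. World frame = base frame: x ahead of the robot, y to its left, z up, the work surface at z = 0. Lengths are in mm, angles in rad, forces in N, time in s.
With the tool pointing down it reaches from about 325 to 775 mm from the base axis. Payload 5.5 kg.
Tool frame: the origin (TCP) lies midway between the tips of the shut fingers; the grasp point (between the pads) lies 19 mm behind it; z points along the fingers, y is the line along which they close (so a half turn about z gives the same grasp; the last joint's range is limited). The gripper opens to 85 mm and grips with 20 to 120 N. Pads are 22 mm wide; open, the fingers measure 114 mm over their backs; the gripper's body (76 mm by 85 mm) begins 54 mm behind the grasp point. The pads swing forward as they close: fully open they stand 13 mm farther back than shut.
Start: joints at [-1.405, 0.091, 1.231, -0, 1.82, -0.057], TCP at [132.575, -585.184, 231.275] pointing down, gripper open.
Joint ranges: [-2.87, 2.87], [-0.86, 2.18], [0.17, 2.46], [-1.51, 4.65], [0.06, 2.69], [-2.65, 2.65]. Speed limits (rad/s): [2.57, 2.57, 3.01, 3.14, 3.14, 3.14].

INTERFACE

Orientations are given as a 3x3 rotation matrix whose columns are the frame's x, y, z axes.
In Python, from plant import r gives the robot as it stands.
- The arm moves only by the shell command python3 -m crank 'ROWS' [FORCE]. ROWS is JSON, a list of rows, each a list of 7 numbers: the shift along the world's x, y, z in cm, then the turn, a rotation vector about the world's x, y, z in rad, then the gripper's target within -1 to 1 (fully open at 1, half-way at 0, shut at -1). A call has 1 to 10 rows; each row is the pose to reach, as a shift and turn from the pose commanded when the call began; what a row does not reach only later rows make up. A row lasts 1/12 s, in which the tool goes at most 41.7 mm and 7.16 degrees, less where a joint would pass 70% of its speed; a pose out of reach is approached as far as the arm can. A call with a gripper value outside its range is refused whole. The fingers move at their own pace and stop on an object; FORCE is the grip in N (left out, the last holds). Time passes only in rows, so rows that repeat a pose let the fingers close. It gives the time, the measured TCP pose, the force, the opening and the grip force at its end, in the units of the state.
- r.observe(): the state, without advancing time (a new reading comes with each control period).
- r.capture(name): name is "scene" or "top"; returns a dict with "img" (420x560x3 uint8, red, green, blue), "range_z" (420x560 float32, mm along the optical axis (not along the pixel's ray), 0 where there is no reading), "fx", "fy", "cx", "cy" (pixels), "R" (3x3) and "t" (3): a world point X has camera coordinates R X + t. Camera axes: x right, y down, z forward; pixel columns grow to the right and rows downward; lengths in mm; the calibration is good to about 2 mm. A picture is of the moment at which its call begins.
- r.finish_job(): hands the job in; it is judged then, once.
The state is a dict: "clock": time; "joint_pos": joint angles; "qd": joint speeds; "joint_torque": joint torques, N m; "tcp_pos": TCP position; "tool_rot": TCP orientation; "ft_force": force on the tool from outside, world axes, zero at the start; "torque": the same for the moment, N m; "grip_width": opening from 0.0 (shut) to 1.0 (fully open); "grasp_force": force on a finger pad.
Only numpy, scipy, OpenCV 4.12 (cv2) and the standard library are available. Lean on these libraries where they do the work, as an engineer would, in place of code of your own. Each camera call takes 0.05 s, during which the arm holds its last target. There are 200 camera calls.

TASK

Take the aluminium service hatch with the brass hinge leaf out of the blue board rack and offer it up, standing upright in its open position, to the matching hinge leaf on the deck of the black valve amplifier: its two knuckles down in the gaps between the three fixed ones, its leaf facing the valves and transformer, all five bores in one line so that I can slide the pin through. Bring it down gently, do not lean on the hinge, keep off the glass valves and leave everything else where it is. Finish while still holding the hatch upright and lined up in the gripper; do not let go of it.

Things in the scene. Friction and masses are not known exactly. Their poses are not given: they have to be found in the camera images.
- hatch: Loose service hatch, 0.28 kg: brushed-aluminium plate 10 mm thick (x), 120 wide (y), 80 high (z), dark vent slots. Origin: mid-thickness, mid-width, lower edge. On its +x face a brass hinge leaf (2 mm thick, 81 wide, 28 up from the lower edge). Starts upright in any of the rack's 3 slots, axes parallel to the rack's, lower edge 14 mm and top edge 94 mm above the bench.
- hatch_top (a point): Middle of the hatch's top edge, (0, 0, 80) mm in its frame: pinch it here from above, across the 10 mm (closing along the hatch's x).
- hatch_bore_left (a point): End of the bore of the hatch's +y brass knuckle: (12, +23.5, -4) mm in the hatch's frame, same axes. The hatch has two brass knuckles under its leaf, outside diameter 14 mm, bore 7, each 14 long, centred at hatch y = +16.5 and -16.5, common axis along y at x = 12, z = -4 mm; they reach 11 mm below the plate's lower edge.
- hatch_bore_right (a point): End of the bore of the hatch's -y brass knuckle: (12, -23.5, -4) mm in the hatch's frame, same axes.
- chassis: Black valve amplifier, fixed: 210 (x) by 280 mm (y), flat deck 60 mm above the bench. Origin: centre of its underside, on the bench; +x points away from the robot within 0.25 rad, -x is the front with the grey knob. The deck has an open well (x -90 to -8, y -61 to 61 mm, 44 deep). Capacitor cans 108 mm above the bench at (-55, +-112); transformer 126 mm high at x 41 to 99, y 57 to 135.
- chassis_bore_left (a point): On the bore axis of the fixed brass knuckles: (-5, +23.5, 67) mm in the chassis frame, same axes. In place, hatch_bore_left lies here and the hatch's axes are parallel to the chassis's. Fixed hinge: brass leaf flat on the deck behind the well, 3 knuckles (outside diameter 14 mm, bore 7, 15 long) centred at chassis y = -33, 0, 33, axis 7 mm above the deck.
- chassis_bore_right (a point): On the same axis at (-5, -23.5, 67) mm in the chassis frame; hatch_bore_right belongs here. The 2 gaps between the fixed knuckles are 18 mm wide: the hatch's enter from above with 2 mm to spare each side and touch the deck when the bores are level. The fixed leaf's edge in the gaps stops a seated knuckle pushed to +x about 1 mm too far; nothing stops it to -x.
- valves: Four glass valves on the amplifier, 27 mm in diameter, tops 135 mm above the bench, two at x = 40 and two at x = 85 mm, y = -115 and -70 mm in this frame (the same as the chassis's). Fragile.
- rack: Blue slotted board rack, fixed: 210 (x) by 135 (y) by 60 mm high. Origin: centre of its underside, on the bench; +x points away from the robot within 0.3 rad. Two slotted side walls, inner faces 108 mm apart, hold panels by their side edges in three slots 12.5 mm wide at x = -72, 0, +72 mm. A panel comes free when lifted straight up by 46 mm.
- blank_panel: Dark grey plain panel 10 x 120 x 80 mm, no knuckles, loose, in another slot; origin at mid-thickness of its lower edge. Leave alone.
- circuit_module: Green circuit board in a grey frame, 10 x 120 x 88 mm, loose, in the third slot; origin at mid-thickness of its lower edge. Leave alone.
- hinge_pin: Steel hinge pin, 5 mm thick, 90 mm long with an L-bent end, lying in the green parts tray (60 x 130 x 16 mm) at the left. Leave alone: I put it in myself.
- screwdriver: Screwdriver with a red handle, 190 mm, lying on the bench. Leave alone.
- multimeter: Yellow multimeter 165 x 82 x 36 mm, lying on the bench. Leave alone.
- solder_reel: Reel of solder, 60 mm across, 46 mm high. Leave alone.
- valve_carton: Cardboard valve carton 45 x 45 x 95 mm, standing. Leave alone.

How it is judged:
By the outcome, as a careful person would: the job done as asked, in the order asked, and still so for the second after the job is handed in, while the arm keeps its last pose, push and grip.
It also fails if it takes over 38 s, if anything falls off the work surface, if the arm or the gripper's body presses on something with over 40 N, if the wrist force passes 120 N, or if a joint passes its speed limit or range.

## Working session

There is one attempt and no reset: what is moved stays moved. The work goes in short steps, Python scripts to look and compute and a shell command to move; the robot and the scene stay as the last step left them, time stands still between calls to the robot, and variables do not carry over. Pictures are saved under pics/ and viewed, at most 10 in all, crops included, and the job is handed in when it is done.

```bash
mkdir -p pics; ls
python3 - <<'E'
from plant import r
import cv2,numpy as np,pickle
d={}
for n in("scene","top"):
    c=r.capture(n);d[n]=c
    cv2.imwrite(f"pics/{n}0.png",c["img"][:,:,::-1])
    print(n,c["fx"],c["fy"],c["cx"],c["cy"],np.round(c["R"],3).tolist(),np.round(c["t"],1), "cam",np.round(-c["R"].T@c["t"],0))
pickle.dump(d,open("c0.pkl","wb"))
o=r.observe();print(o)
E
```

```text
pics
scene 531.2478826773993 531.2478826773993 276.5055132537092 209.02147592011667 [[0.575, 0.818, 0.004], [0.683, -0.478, -0.552], [-0.45, 0.321, -0.834]] [-272.1 -288.4 1833.9] cam [1178. -503. 1371.]
top 408.0255288906319 408.0255288906319 277.35819418576705 213.14474836016885 [[-0.022, -0.999, -0.026], [-0.981, 0.026, -0.19], [0.19, 0.021, -0.981]] [  22.2  493.4 1089.7] cam [ 277.  -14. 1164.]
{'clock': 0.1, 'joint_pos': array([-1.40468125e+00,  9.18168886e-02,  1.23178189e+00,  2.65849207e-05,
        1.81981253e+00, -5.67137789e-02]), 'qd': array([-0.0008284 ,  0.00023491, -0.00259561, -0.00098515, -0.00066059,
       -0.00044394]), 'joint_torque': array([ 3.60144077e-03, -4.60216033e+01, -4.19219542e+01,  8.52555991e-05,
        1.05669859e-02, -1.67618487e-05]), 'tcp_pos': array([ 132.54957919, -584.91040807,  230.23472547]), 'tool_rot': array([[ 9.75274780e-01,  2.20995539e-01, -2.75307941e-04],
       [ 2.20995673e-01, -9.75273131e-01,  1.79787869e-03],
       [ 1.28822734e-04, -1.81426761e-03, -9.99998346e-01]]), 'ft_force': array([ 1.09659914, -0.17360912,  0.31832202]), 'torque': array([0.02231246, 0.01444342, 0.01279793]), 'grasp_force': 0.0, 'grip_width': 0.9971095194934931}
```

View pics/scene0.png

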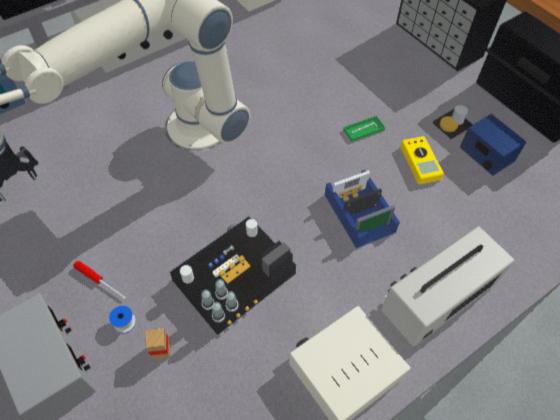

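View pics/top0.png

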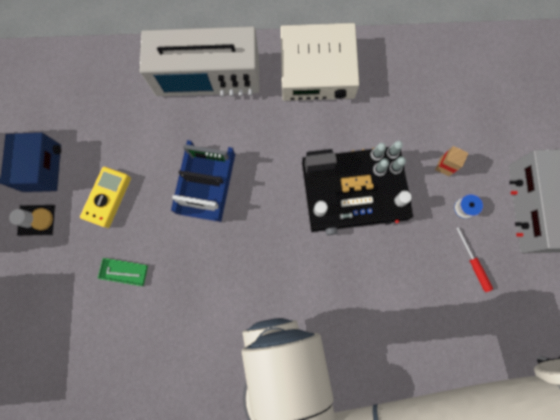

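The hatch is the pale plate with the brass leaf, in the slot nearest the robot: (352,185) in scene, (195,203) in top. The brass leaf faces +x, away from the robot. The amplifier is at about (235,270) in scene and (357,190) in top, with its fixed hinge at (235,268) and (357,184).

```bash
cat > h.py <<'E'
import numpy as np,cv2
def world(c):
    v,u=np.mgrid[:420,:560];z=c["range_z"].astype(float)
    P=np.stack([(u-c["cx"])/c["fx"]*z,(v-c["cy"])/c["fy"]*z,z],-1)
    W=(P-c["t"])@c["R"]; W[z<=0]=np.nan; return W
def ray(c,u,v,h):
    d=np.array([(u-c["cx"])/c["fx"],(v-c["cy"])/c["fy"],1])@c["R"];o=-c["R"].T@c["t"]
    return o+d*(h-o[2])/d[2]
def proj(c,X):
    p=np.asarray(X,float)@c["R"].T+c["t"];return np.c_[c["fx"]*p[...,0]/p[...,2]+c["cx"],c["fy"]*p[...,1]/p[...,2]+c["cy"]]
def hsv(c): return cv2.cvtColor(c["img"],cv2.COLOR_RGB2HSV).astype(int)
E
python3 - <<'E'
from h import *;import pickle
d=pickle.load(open("c0.pkl","rb"))
for n in d:
    c=d[n];W=world(c);H=hsv(c)
    z=W[...,2]
    box=lambda x0,x1,y0,y1:(W[...,0]>x0)&(W[...,0]<x1)&(W[...,1]>y0)&(W[...,1]<y1)
    # black deck
    m=(H[...,2]<60)&(abs(z-60)<6)&box(200,750,-480,0)
    p=W[m][:,:2].astype(np.float32);rc=cv2.minAreaRect(p);print(n,"deck",len(p),rc,"z",np.median(W[m][:,2]))
    # brass
    br=(H[...,0]>13)&(H[...,0]<27)&(H[...,1]>110)&(H[...,2]>90)
    for nm,b in(("fixed",box(250,600,-330,-130)),("hatch",box(200,700,50,350))):
        k=br&b
        if k.sum()>3:
            vv,uu=np.nonzero(k);print(n,nm,k.sum(),"px",uu.mean(),vv.mean(),uu.min(),uu.max(),vv.min(),vv.max(),"W",np.nanmean(W[k],0),"zr",np.nanpercentile(z[k],[5,50,95]),cv2.minAreaRect(W[k][:,:2].astype(np.float32)))
    # rack top blue
    m=(H[...,0]>105)&(H[...,0]<130)&(H[...,1]>100)&(abs(z-60)<7)&box(200,700,50,350)
    p=W[m][:,:2].astype(np.float32);print(n,"rack",len(p),cv2.minAreaRect(p))
    # tops
    m=(z>86)&(z<112)&box(200,700,80,320)
    k,l,s,ce=cv2.connectedComponentsWithStats(m.astype(np.uint8))
    for i in range(1,k):
        if s[i,4]>10:
            q=W[l==i];print(n," panel",s[i],q.mean(0).round(1),cv2.minAreaRect(q[:,:2].astype(np.float32)),c["img"][l==i].mean(0).round(),np.percentile(q[:,2],[5,95]))
E
```

```text
scene deck 3369 ((563.2288208007812, -211.39993286132812), (213.0161895751953, 280.36749267578125), 5.296192646026611) z 60.23069318775004
scene fixed 370 px 234.79189189189188 269.62432432432433 219 250 255 283 W [ 570.41095177 -208.85621862   63.27142187] zr [55.80977026 63.26998921 75.07846143] ((557.2822875976562, -202.10104370117188), (68.96923828125, 100.60848236083984), 4.745436668395996)
scene hatch 111 px 350.05405405405406 193.15315315315314 339 361 186 200 W [536.08073934 233.79734763  27.5356148 ] zr [11.40621244 28.46471718 43.33184692] ((538.337646484375, 233.1396026611328), (74.6989517211914, 17.86580467224121), 79.43033599853516)
scene rack 443 ((598.7529296875, 221.78854370117188), (140.1967010498047, 213.12753295898438), 78.46623992919922)
scene  panel [333 171  37  17 160] [529.1 233.8  93.5] ((528.5402221679688, 235.4584197998047), (120.47337341308594, 16.096969604492188), 77.0772933959961) [176. 182. 182.] [86.88365221 99.03590797]
scene  panel [345 189  37  17 170] [599.7 220.   93.5] ((600.0614624023438, 220.3896026611328), (118.62549591064453, 16.6225204467773
[... 668 characters left out ...]
ck 565 ((595.2070922851562, 220.18527221679688), (134.46298217773438, 207.1382598876953), 78.63774871826172)
top  panel [183 145  44  12 189] [666.2 204.9 100.2] ((666.5330200195312, 206.10037231445312), (120.81947326660156, 11.770442008972168), 78.74011993408203) [ 97. 100. 102.] [ 94.54572014 104.27069064]
top  panel [178 170  44  12 182] [595.8 219.9  92.7] ((596.201416015625, 220.5977020263672), (119.9053726196289, 11.583198547363281), 78.77787780761719) [42. 42. 48.] [87.56206787 95.8705214 ]
top  panel [172 195  44  12 179] [525.6 234.2  92.7] ((526.214599609375, 235.22608947753906), (119.23241424560547, 11.149710655212402), 78.42083740234375) [188. 189. 188.] [88.35884267 96.02637069]
```

Everything agrees with the given sizes. The hatch top is at about (527, 235), yaw −0.20 rad. The chassis is at about (561.5, −211.3), yaw +0.094 rad. Next I move over the hatch.

```bash
python3 -m crank '[[1.7,3.6,0,0,0,0.12,0],[3.5,7.2,0,0,0,0.24,0],[5.2,10.8,0,0,0,0.36,0],[6.9,14.4,0,0,0,0.48,0],[8.7,18,0,0,0,0.6,0],[10.4,21.6,0,0,0,0.72,0],[12.1,25.2,0,0,0,0.84,0],[13.9,28.8,0,0,0,0.96,0],[15.6,32.4,0,0,0,1.08,0],[17.3,36,0,0,0,1.145,0]]' 60
python3 -m crank '[[1.7,3.6,0,0,0,0,0],[3.5,7.2,0,0,0,0,0],[5.2,10.8,0,0,0,0,0],[6.9,14.4,0,0,0,0,0],[8.7,18,0,0,0,0,0],[10.4,21.6,0,0,0,0,0],[12.1,25.2,0,0,0,0,0],[13.9,28.8,0,0,0,0,0],[15.6,32.4,0,0,0,0,0],[17.3,36,0,0,0,0,0]]'
```

```text
clock: 0.93
tcp_pos: [305.7, -223.3, 230.9]
tool_rot: [[0.196, 0.981, 0.0], [0.981, -0.196, 0.0], [0.0, 0.0, -1.0]]
ft_force: [1.4, -0.3, 0.4]
grip_width: 0.506
grasp_force: 0.0
clock: 1.77
tcp_pos: [478.8, 137.0, 230.8]
tool_rot: [[0.201, 0.98, -0.0], [0.98, -0.201, -0.0], [-0.0, -0.0, -1.0]]
ft_force: [0.6, -0.6, 1.0]
grip_width: 0.498
grasp_force: 0.0
```

```bash
python3 -m crank '[[1.7,3.5,-2,0,0,0,0],[3.4,7,-4,0,0,0,0],[4.9,10.05,-6,0,0,0,0],[4.9,10.05,-8,0,0,0,0],[4.9,10.05,-10,0,0,0,0],[4.9,10.05,-10,0,0,0,0],[4.9,10.05,-10,0,0,0,0]]'
python3 - <<'E'
from plant import r
import numpy as np
o=r.observe();print(o["tcp_pos"],np.degrees(np.arctan2(o["tool_rot"][1,1],o["tool_rot"][0,1])),o["tool_rot"].round(3).tolist(),o["grip_width"],o["joint_pos"])
E
```

```text
clock: 2.35
tcp_pos: [526.6, 235.0, 129.6]
tool_rot: [[0.201, 0.979, -0.004], [0.979, -0.201, -0.001], [-0.002, -0.003, -1.0]]
ft_force: [0.3, -0.0, 1.2]
grip_width: 0.501
grasp_force: 0.0
[526.64067176 235.02111905 129.61641927] -11.62166511410784 [[0.201, 0.979, -0.004], [0.979, -0.201, -0.001], [-0.002, -0.003, -1.0]] 0.5006763812245156 [ 3.60822258e-01  3.56903142e-02  1.46803120e+00 -1.17064952e-04
  1.64178323e+00  5.63646953e-01]
```

```bash
python3 -m crank '[[0,0,-2.5,0,0,0,0],[0,0,-5,0,0,0,0],[0,0,-6.8,0,0,0,0],[0,0,-6.8,0,0,0,0],[0,0,-6.8,0,0,0,-1],[0,0,-6.8,0,0,0,-1],[0,0,-6.8,0,0,0,-1],[0,0,-6.8,0,0,0,-1],[0,0,-6.8,0,0,0,-1],[0,0,-6.8,0,0,0,-1]]' 60
```

```text
clock: 3.18
tcp_pos: [527.7, 235.9, 66.5]
tool_rot: [[0.201, 0.98, 0.002], [0.98, -0.201, 0.001], [0.002, 0.001, -1.0]]
ft_force: [-6.4, -0.1, 5.2]
grip_width: 0.106
grasp_force: 59.5
```

```bash
python3 -m crank '[[0,0,0.8,0,0,0,-1],[0,0,1.6,0,0,0,-1],[0,0,2.5,0,0,0,-1],[0,0,3.5,0,0,0,-1],[0,0,5,0,0,0,-1],[0,0,7.5,0,0,0,-1],[0,0,10.5,0,0,0,-1],[0,0,13.5,0,0,0,-1],[0,0,16.5,0,0,0,-1],[0,0,16.5,0,0,0,-1]]'
python3 - <<'E'
from plant import r
import cv2
for n in("scene",):
    c=r.capture(n);cv2.imwrite(f"pics/{n}1.png",cv2.resize(c["img"][100:350,150:450,::-1],None,fx=2.4,fy=2.4,interpolation=cv2.INTER_CUBIC))
E
```

```text
clock: 4.02
tcp_pos: [529.6, 236.0, 237.8]
tool_rot: [[0.202, 0.979, 0.013], [0.979, -0.202, 0.005], [0.007, 0.011, -1.0]]
ft_force: [0.5, 0.1, -0.7]
grip_width: 0.106
grasp_force: 58.9
```

View pics/scene1.png

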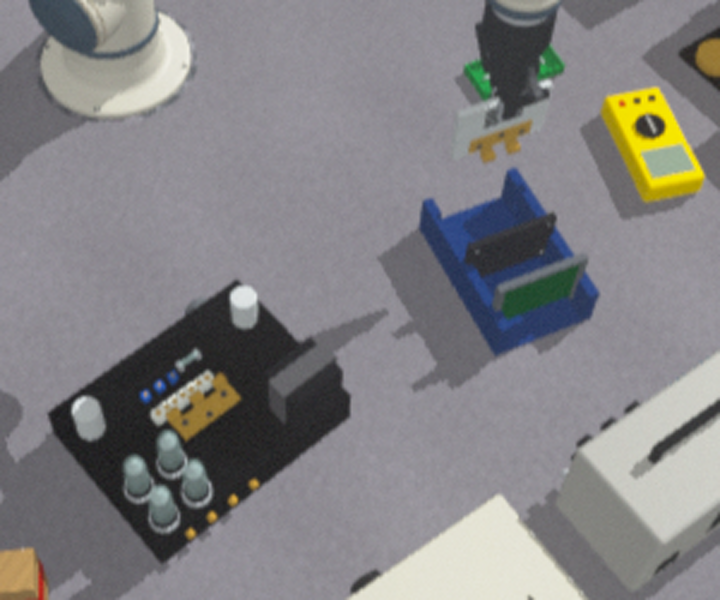

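The hatch is held upright at crop (500,125). Its two brass knuckles, at (487,153) and (515,145), point down on the +x side. Its rack slot is empty and the other two panels are still in place. I'll carry it across high up.

```bash
python3 -m crank '[[0.1,-1.5,0,0,0,0.02,-1],[0.2,-4.5,0,0,0,0.05,-1],[0.3,-8,0,0,0,0.08,-1],[0.5,-11.5,0,0,0,0.11,-1],[0.7,-15,0,0,0,0.14,-1],[0.8,-18.5,0,0,0,0.17,-1],[1,-22,0,0,0,0.2,-1],[1.2,-25.5,0,0,0,0.23,-1],[1.4,-29,0,0,0,0.26,-1],[1.6,-32.5,0,0,0,0.297,-1]]'
python3 -m crank '[[0,-3.5,0,0,0,0,-1],[0.1,-7,0,0,0,0,-1],[0.1,-10,0,0,0,0,-1],[0.1,-11.8,0,0,0,0,-1],[0.1,-12.4,-1.5,0,0,0,-1],[0.1,-12.4,-3.5,0,0,0,-1],[0.1,-12.4,-5,0,0,0,-1],[0.1,-12.4,-6,0,0,0,-1],[0.1,-12.4,-6,0,0,0,-1],[0.1,-12.4,-6,0,0,0,-1]]'
```

```text
clock: 4.9
tcp_pos: [543.0, -91.4, 227.0]
tool_rot: [[-0.095, 0.995, -0.002], [0.995, 0.095, 0.0], [0.0, -0.001, -1.0]]
ft_force: [1.3, 0.0, -1.5]
grip_width: 0.106
grasp_force: 58.8
clock: 5.73
tcp_pos: [544.1, -213.4, 167.4]
tool_rot: [[-0.094, 0.996, -0.002], [0.996, 0.094, 0.001], [0.001, -0.002, -1.0]]
ft_force: [0.1, -0.2, -1.5]
grip_width: 0.103
grasp_force: 58.6
```

Run:
```python
from plant import r
import cv2,pickle,numpy as np
d={}
for n in("scene","top"):
    d[n]=r.capture(n)
d["tcp"]=r.observe()["tcp_pos"]
pickle.dump(d,open("c1.pkl","wb"))
a=d["scene"]["img"][225:305,190:290];b=d["top"]["img"][150:230,305:405]
f=lambda i:cv2.resize(i,None,fx=5,fy=5,interpolation=cv2.INTER_CUBIC)
cv2.imwrite("pics/both2.png",np.hstack([f(a)[:, :400],f(b)[:,:400]])[:,:,::-1])
cv2.imwrite("pics/sc2.png",cv2.resize(a,None,fx=7,fy=7,interpolation=cv2.INTER_CUBIC)[:,:,::-1])
```

```text
(no output)
```

View pics/sc2.png

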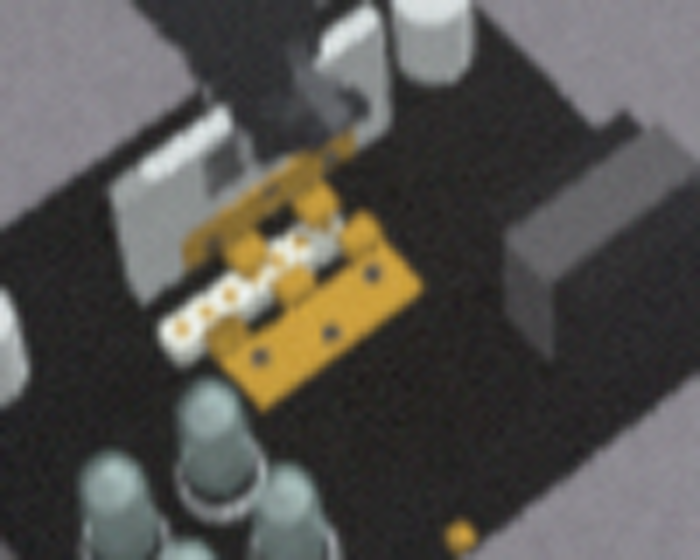

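The hatch stands above the hinge. The fixed knuckles are at crop (227,335), (293,283) and (360,233); the hatch knuckles are at (247,250) and (315,203), close to the gaps. Next I get the sub-pixel offsets from brass profiles along the knuckle rows.

```bash
cat > prof.py <<'E'
from h import *
def run(c,ch,yaw,ha,hyaw,show=True):
    # ch: chassis origin xy ; ha: hatch origin xyz. returns edge positions along y, in own frames
    I=cv2.cvtColor(c["img"],cv2.COLOR_RGB2Lab).astype(np.float32)[...,2]-128  # b: yellow
    cam=-c["R"].T@c["t"]
    ys=np.arange(-60,60.01,.5);out={}
    for nm,o,yw,ax in(("fix",np.r_[ch,0],yaw,(-5,67)),("hat",np.array(ha),hyaw,(12,-4))):
        Rz=np.array([[np.cos(yw),-np.sin(yw),0],[np.sin(yw),np.cos(yw),0],[0,0,1]])
        cl=Rz.T@(cam-o); n=np.array([cl[0]-ax[0],cl[2]-ax[1]]);n/=np.hypot(*n)
        acc=[]
        for off in(-3,-1.5,0,1.5,3):   # band over visible knuckle face
            t=np.array([-n[1],n[0]])
            s=ax+n*np.sqrt(49-off**2)+t*off
            X=np.c_[np.full_like(ys,s[0]),ys,np.full_like(ys,s[1])]@Rz.T+o
            p=proj(c,X).astype(np.float32)
            acc.append(cv2.remap(I,p[:,:1],p[:,1:],cv2.INTER_CUBIC)[:,0])
        out[nm]=np.mean(acc,0)
    return ys,out
def edges(ys,f):
    lo,hi=np.percentile(f,[10,92]);m=(lo+hi)/2;k=np.nonzero((f[:-1]-m)*(f[1:]-m)<0)[0]
    return [(round(float(ys[i]+.5*(m-f[i])/(f[i+1]-f[i])),1),'+' if f[i+1]>f[i] else '-') for i in k],lo,hi
E
python3 - <<'E'
from prof import *;import pickle
d=pickle.load(open("c1.pkl","rb"));c=d["scene"];t=d["tcp"];print(t)
ys,o=run(c,(563.2,-211.4),.094,(t[0]+1,t[1],t[2]-52.5),.094)
for k in o:print(k,edges(ys,o[k]));print(o[k][::4].round().astype(int))
E
```

```text
[ 544.99376258 -213.66178842  169.48265066]
fix ([(-41.5, '+'), (-24.7, '-'), (-8.2, '+'), (8.8, '-'), (24.3, '+'), (42.1, '-')], np.float64(1.1482009887695312), np.float64(49.4279541015625))
[ 1  0  1  1  1  3  3  2  6 21 36 42 44 45 43 42 42 35 19  8  5  5  4  3
  5 13 27 41 47 49 49 50 50 47 33 15  7  5  5  5  6  9 23 38 47 49 48 50
 50 49 43 26  9  1  1  2  2  1  1  1  1]
hat ([(-24.1, '+'), (-8.8, '-'), (8.5, '+'), (24.3, '-')], np.float64(1.0639547109603882), np.float64(48.394596099853516))
[ 2  2  6 10  9  5  2  4  7  7  5  3  3  4  7  8  6 11 26 42 48 49 48 48
 45 35 18  7  4  5  8 10  7  9 21 37 47 48 49 49 48 42 27 11  1  1  1  1
  1  1  1  1  1  1  1  0  2  1  2  1 -1]
```

Run:
```python
from h import *;import pickle
d=pickle.load(open("c1.pkl","rb"));d0=pickle.load(open("c0.pkl","rb"))
t=d["tcp"]
for n in("scene","top"):
    # plane-cast deck outline from initial image (black/bench boundary)
    c=d[n];W=world(c);H=hsv(c);z=W[...,2]
    m=(z>188)&(z<202)&(H[...,2]>120)&(abs(W[...,0]-545)<60)&(abs(W[...,1]+213)<80)
    print(n,"hatch top px",m.sum(),cv2.minAreaRect(W[m][:,:2].astype(np.float32)),np.percentile(z[m],[5,50,95]),"mean",W[m].mean(0))
    vv,uu=np.nonzero(m);P=np.array([ray(c,u,v,195) for u,v in zip(uu,vv)]);print("   plane195",cv2.minAreaRect(P[:,:2].astype(np.float32)))
    c=d0[n];W=world(c);H=hsv(c);z=W[...,2]
    br=((H[...,0]>13)&(H[...,0]<27)&(H[...,1]>110)&(H[...,2]>80)).astype(np.uint8)
    k,l,s,ce=cv2.connectedComponentsWithStats(br,connectivity=4)
    for i in range(1,k):
        if s[i,4]>60 and np.all(abs(np.nanmean(W[l==i],0)[:2]-[570,-211])<40):
            vv,uu=np.nonzero(l==i);P=np.array([ray(c,u,v,62) for u,v in zip(uu,vv)]);print(n," leaf",s[i],cv2.minAreaRect(P[:,:2].astype(np.float32)))
    bk=((H[...,2]<60)&(z>30)&(abs(W[...,0]-562)<150)&(abs(W[...,1]+211)<180)).astype(np.uint8)
    vv,uu=np.nonzero(bk&(abs(z-60)<8));P=np.array([ray(c,u,v,60) for u,v in zip(uu,vv)]);print(n," deck plane60",cv2.minAreaRect(P[:,:2].astype(np.float32)))
```

```text
scene hatch top px 135 ((544.6172485351562, -213.9434356689453), (15.218539237976074, 120.87598419189453), 5.249513626098633) [189.32371459 194.73067067 199.16099731] mean [ 547.12659684 -221.94574068  194.43027084]
   plane195 ((546.0178833007812, -214.47569274902344), (16.15021324157715, 120.4405517578125), 5.868776798248291)
scene  leaf [220 255  31  29 378] ((568.3349609375, -207.5750274658203), (45.524749755859375, 86.64524841308594), 8.803084373474121)
scene  deck plane60 ((565.0900268554688, -211.8512420654297), (212.53343200683594, 279.5362243652344), 5.375959873199463)
top hatch top px 41 ((542.46142578125, -193.72637939453125), (10.82640552520752, 23.694263458251953), 16.149349212646484) [191.64356045 195.69848511 198.25664913] mean [ 542.57732173 -194.19136491  195.1839759 ]
   plane195 ((542.5135498046875, -193.86268615722656), (10.33107852935791, 24.035093307495117), 12.787751197814941)
top  leaf [340 175  34  17 425] ((570.7161865234375, -212.00149536132812), (41.98130798339844, 88.98500061035156), 4.8947014808654785)
top  deck plane60 ((558.8818359375, -211.02499389648438), (208.5052490234375, 278.9051208496094), 5.697521686553955)
```

Alignment is within about 1 mm in y, and x agrees as an average of the two views. I'll lower to just above the fixed knuckles, where the height parallax cancels, and check again.

```bash
python3 -m crank '[[0,0.05,-0.7,0,0,0,-1],[0,0.05,-1.4,0,0,0,-1],[0,0.05,-2.0,0,0,0,-1],[0,0.05,-2.5,0,0,0,-1],[0,0.05,-2.5,0,0,0,-1],[0,0.05,-2.5,0,0,0,-1]]'
python3 - <<'E'
from plant import r
from prof import *;import pickle
c=r.capture("scene");d=r.capture("top");o=r.observe();t=o["tcp_pos"];print(t,o["ft_force"])
pickle.dump({"scene":c,"top":d,"tcp":t},open("c2.pkl","wb"))
W=world(c);H=hsv(c);z=W[...,2]
m=(z>160)&(z<178)&(H[...,2]>120)&(abs(W[...,0]-545)<60)&(abs(W[...,1]+213)<80)
print(np.percentile(z[m],[5,50,95]),cv2.minAreaRect(W[m][:,:2].astype(np.float32)))
for zb in (89,90.5):
  ys,p=run(c,(563.2,-211.4),.094,(545.8,-213.2,zb),.094)
  for k in p:print(k,edges(ys,p[k])[0])
a=c["img"][235:300,195:275]
cv2.imwrite("pics/sc3.png",cv2.resize(a,None,fx=9,fy=9,interpolation=cv2.INTER_CUBIC)[:,:,::-1])
E
```

```text
clock: 6.33
tcp_pos: [544.3, -213.0, 142.5]
tool_rot: [[-0.094, 0.996, -0.001], [0.996, 0.094, 0.001], [0.001, -0.001, -1.0]]
ft_force: [0.1, 0.2, -3.3]
grip_width: 0.102
grasp_force: 58.7
[ 544.67524469 -213.21046883  143.56040692] [-0.55300826 -0.18318808 -2.48807944]
[161.49173329 168.99144553 174.28041296] ((544.91357421875, -212.92881774902344), (15.25239086151123, 119.6419448852539), 5.438934803009033)
fix [(-41.4, '+'), (-24.6, '-'), (-8.8, '+'), (8.1, '-'), (23.9, '+'), (42.1, '-')]
hat [(-40.6, '+'), (-33.4, '-'), (-24.2, '+'), (-0.1, '-'), (9.0, '+'), (37.2, '-')]
fix [(-41.4, '+'), (-24.6, '-'), (-8.8, '+'), (8.1, '-'), (23.9, '+'), (42.1, '-')]
hat [(-39.9, '+'), (-34.7, '-'), (-24.7, '+'), (-1.2, '-'), (8.7, '+'), (36.2, '-')]
```

View pics/sc3.png

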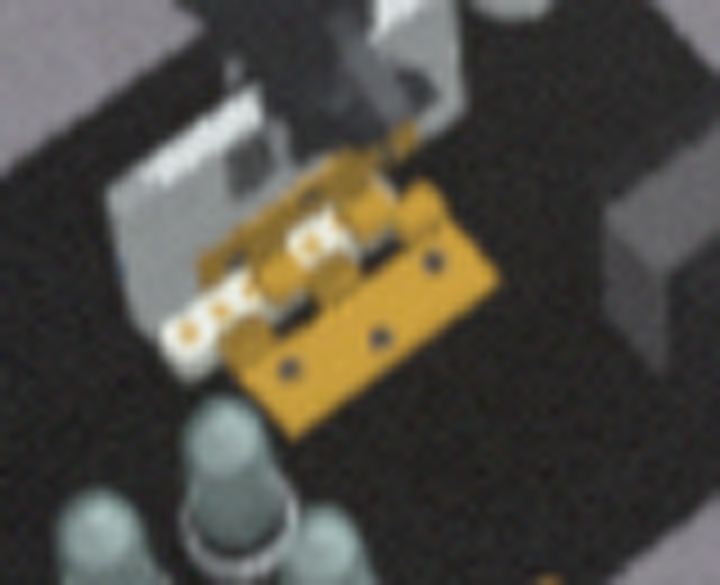

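The hatch knuckles at crop (283,275) and (367,205) sit over the gaps between the fixed ones at (247,342), (335,280) and (422,208). Dark gaps are visible between the hatch knuckles and the fixed leaf. I'll check x from the silhouettes across the axis.

```bash
cat > xp.py <<'E'
from h import *
# profile across the axis: points at chassis-frame x=s, plane z=zp, at given y; b-channel
def loc(ch,yaw):
    return np.r_[ch,0],np.array([[np.cos(yaw),-np.sin(yaw),0],[np.sin(yaw),np.cos(yaw),0],[0,0,1]])
def xprof(c,ch,yaw,ylist,zp,half=3,ss=np.arange(-40,50,1.)):
    I=cv2.cvtColor(c["img"],cv2.COLOR_RGB2Lab).astype(np.float32)[...,2]-128
    o,R=loc(ch,yaw);acc=0
    for y in ylist:
        for dy in np.linspace(-half,half,5):
            p=proj(c,np.c_[ss,np.full_like(ss,y+dy),np.full_like(ss,zp)]@R.T+o).astype(np.float32)
            acc=acc+cv2.remap(I,p[:,:1],p[:,1:],cv2.INTER_CUBIC)[:,0]
    return ss,acc/len(ylist)/5
def sil(c,ch,yaw,ax,zp):  # where the two silhouettes of a 14 mm cylinder at (x,z)=ax fall on plane zp (chassis x)
    o,R=loc(ch,yaw);cam=R.T@(-c["R"].T@c["t"]-o);n=np.array([cam[0]-ax[0],cam[2]-ax[1]]);n/=np.hypot(*n)
    res=[]
    for s in(-7,7):
        q=ax+s*np.array([n[1],-n[0]]);k=(zp-q[1])/n[1];res.append(round(float(q[0]+k*n[0]),1))
    return res
E
python3 - <<'E'
from xp import *;import pickle
d0=pickle.load(open("c0.pkl","rb"));d2=pickle.load(open("c2.pkl","rb"))
for n,ch in(("scene",(563.2,-211.4)),("top",(559.7,-211.3))):
    c=d0[n]
    for yl in([0],[-33],[33],[-16.5],[16.5]):
        s,f=xprof(c,ch,.094,yl,67);print(n,"fixed",yl,dict(zip(s[10:88:2].astype(int).tolist(),f[10:88:2].round().astype(int).tolist())))
    print("sil fixed@(-5,67)",sil(c,ch,.094,np.array([-5,67.]),67))
c=d2["scene"];ch=(563.2,-211.4)
for yl in([-16.5],[16.5]):
    s,f=xprof(c,ch,.094,yl,85);print("hat z85",yl,dict(zip(s[0:88:2].astype(int).tolist(),f[0:88:2].round().astype(int).tolist())))
for z in(84,85,86):print("sil hatch@(-5,z)",z,sil(c,ch,.094,np.array([-5.,z]),85))
E
```

```text
scene fixed [0] {-30: 2, -28: 2, -26: 4, -24: 8, -22: 16, -20: 20, -18: 20, -16: 21, -14: 30, -12: 44, -10: 52, -8: 52, -6: 52, -4: 48, -2: 44, 0: 43, 2: 50, 4: 56, 6: 56, 8: 55, 10: 55, 12: 54, 14: 46, 16: 29, 18: 16, 20: 21, 22: 34, 24: 45, 26: 45, 28: 29, 30: 11, 32: 3, 34: 1, 36: 2, 38: 1, 40: 1, 42: 1, 44: 1, 46: 1}
scene fixed [-33] {-30: 0, -28: 3, -26: 5, -24: 9, -22: 19, -20: 24, -18: 21, -16: 21, -14: 31, -12: 46, -10: 54, -8: 53, -6: 51, -4: 49, -2: 46, 0: 46, 2: 51, 4: 53, 6: 50, 8: 46, 10: 44, 12: 47, 14: 53, 16: 55, 18: 56, 20: 54, 22: 54, 24: 53, 26: 46, 28: 30, 30: 12, 32: 3, 34: 1, 36: 2, 38: 2, 40: 1, 42: 1, 44: 2, 46: 1}
scene fixed [33] {-30: 1, -28: 2, -26: 3, -24: 5, -22: 6, -20: 7, -18: 8, -16: 18, -14: 34, -12: 49, -10: 54, -8: 53, -6: 51, -4: 48, -2: 44, 0: 44, 2: 47, 4: 44, 6: 38, 8: 35, 10: 38, 12: 47, 14: 53, 16: 55, 18: 55, 20: 55, 22: 56, 24: 55, 26: 45, 28: 27, 30: 9, 32: 2, 34: 1, 36: 1, 38: 0, 40: 0, 42: 0, 44: 0, 46: 1}
scene fixed [-16.5] {-30: 1, -28: 3, -26: 6, -24: 10, -22: 16, -20: 18, -18: 12, -16: 6, -14: 4, -12: 4, -10: 4, -8: 2, -6: 2, -4: 2
[... 2318 characters left out ...]
 -12: 52, -10: 52, -8: 51, -6: 48, -4: 39, -2: 25, 0: 12, 2: 6, 4: 4, 6: 10, 8: 27, 10: 43, 12: 52, 14: 53, 16: 53, 18: 54, 20: 54, 22: 55, 24: 55, 26: 54, 28: 55, 30: 54, 32: 52, 34: 44, 36: 26, 38: 8, 40: 1, 42: 0, 44: 0, 46: 2}
hat z85 [16.5] {-40: -1, -38: -1, -36: -1, -34: 3, -32: 13, -30: 27, -28: 35, -26: 36, -24: 35, -22: 35, -20: 34, -18: 35, -16: 39, -14: 46, -12: 50, -10: 51, -8: 50, -6: 48, -4: 42, -2: 27, 0: 14, 2: 7, 4: 5, 6: 15, 8: 33, 10: 47, 12: 52, 14: 53, 16: 51, 18: 49, 20: 52, 22: 54, 24: 55, 26: 55, 28: 55, 30: 55, 32: 51, 34: 41, 36: 24, 38: 8, 40: 1, 42: 1, 44: 2, 46: 2}
sil hatch@(-5,z) 84 [-12.2, 3.2]
sil hatch@(-5,z) 85 [-12.7, 2.7]
sil hatch@(-5,z) 86 [-13.2, 2.2]
```

Run:
```python
from xp import *;import pickle
P=[pickle.load(open(f"c{i}.pkl","rb")) for i in(0,1,2)]
ch=(562.1,-211.3);o,R=loc(ch,.094)
def L(c):return (world(c)-o)@R
def brass(c):
    H=hsv(c);return (H[...,0]>13)&(H[...,0]<27)&(H[...,1]>110)&(H[...,2]>70)
# hatch plate front face + leaf, by height
for i in(1,2):
    c=P[i]["scene"];X=L(c);H=hsv(c)
    for z0 in range(70,200,6):
        m=(abs(X[...,2]-z0)<3)&(abs(X[...,1])<58)&(X[...,0]>-45)&(X[...,0]<10)&(H[...,2]>70)
        b=m&brass(c)&(abs(X[...,1])<45);pl=m&~brass(c)&(abs(X[...,1])>30)
        print(i,z0,"brass",b.sum(),np.round(np.median(X[b][:,0]),1) if b.sum()>3 else'',"plate",pl.sum(),np.round(np.median(X[pl][:,0]),1) if pl.sum()>3 else'')
    k=brass(c)&(abs(abs(X[...,1])-16.5)<6)&(X[...,0]>-20)
c=P[0]["scene"];X=L(c);b=brass(c)
for y in(-33,0,33):
    m=b&(abs(X[...,1]-y)<5)&(X[...,2]>66)&(X[...,0]<5);q=X[m];print("fixed kn",y,len(q),np.round(np.mean(q,0),1),np.round(np.percentile(q[:,2],[50,95]),1))
for i,zl in((1,105),(2,80)):
    c=P[i]["scene"];X=L(c);b=brass(c)
    for y in(-16.5,16.5):
        m=b&(abs(X[...,1]-y)<5)&(X[...,2]>zl-2)&(X[...,2]<zl+12)&(X[...,0]<5);q=X[m];print(i,"hatch kn",y,len(q),np.round(np.mean(q,0),1),np.round(np.percentile(q[:,2],[50,95]),1))
```

```text
1 70 brass 37 -1.0 plate 3 
1 76 brass 40 -2.7 plate 0 
1 82 brass 0  plate 0 
1 88 brass 0  plate 0 
1 94 brass 0  plate 0 
1 100 brass 0  plate 0 
1 106 brass 1  plate 0 
1 112 brass 19 -6.8 plate 3 
1 118 brass 37 -6.7 plate 5 -13.9
1 124 brass 19 -10.8 plate 17 -12.3
1 130 brass 21 -10.8 plate 10 -12.9
1 136 brass 30 -11.0 plate 13 -12.3
1 142 brass 18 -11.0 plate 10 -12.9
1 148 brass 6 -8.7 plate 14 -12.3
1 154 brass 0  plate 16 -12.4
1 160 brass 0  plate 13 -12.8
1 166 brass 0  plate 22 -13.0
1 172 brass 0  plate 17 -12.5
1 178 brass 0  plate 15 -13.2
1 184 brass 0  plate 27 -12.6
1 190 brass 0  plate 32 -14.6
1 196 brass 0  plate 55 -14.9
2 70 brass 37 -0.1 plate 2 
2 76 brass 38 -2.8 plate 1 
2 82 brass 4 -2.3 plate 0 
2 88 brass 19 -8.9 plate 1 
2 94 brass 30 -5.5 plate 11 -13.2
2 100 brass 18 -11.3 plate 14 -12.6
2 106 brass 22 -10.9 plate 17 -12.0
2 112 brass 22 -11.2 plate 8 -13.0
2 118 brass 20 -10.6 plate 12 -13.2
2 124 brass 2  plate 14 -13.1
2 130 brass 0  plate 12 -12.8
2 136 brass 0  plate 12 -12.9
2 142 brass 0  plate 17 -12.7
2 148 brass 0  plate 22 -12.8
2 154 brass 0  plate 15 -13.1
2 160 brass 0  plate 20 -12.0
2 166 brass 0  plate 41 -13.8
2 172 brass 0  plate 42 -15.9
2 178 brass 0  plate 5 -15.1
2 184 brass 0  plate 0 
2 190 brass 0  plate 0 
2 196 brass 0  plate 0 
fixed kn -33 18 [ -2.3 -32.7  73.2] [74.  77.7]
fixed kn 0 17 [-3.5  0.1 73.3] [71.1 78.5]
fixed kn 33 15 [-3.1 32.6 72.8] [72.9 76.8]
1 hatch kn -16.5 11 [ -4.7 -16.7 114.2] [113.9 116.7]
1 hatch kn 16.5 11 [ -5.1  15.6 115. ] [115.1 116.6]
2 hatch kn -16.5 11 [ -6.3 -16.6  89.2] [90.  91.7]
2 hatch kn 16.5 11 [-7.4 15.7 89.1] [88.7 91.5]
```

Range on the plate and leaf faces shows no tilt and puts the hatch about 1 mm short in x; y is centred. I'll shift +1 mm in x, then lower in small steps while watching the force.

```bash
python3 -m crank '[[0.1,0,-0.2,0,0,0,-1],[0.1,0,-0.4,0,0,0,-1],[0.1,0,-0.6,0,0,0,-1],[0.1,0,-0.8,0,0,0,-1],[0.1,0,-1.0,0,0,0,-1],[0.1,0,-1.0,0,0,0,-1],[0.1,0,-1.0,0,0,0,-1]]'
python3 -m crank '[[0,0,-0.1,0,0,0,-1],[0,0,-0.2,0,0,0,-1],[0,0,-0.3,0,0,0,-1],[0,0,-0.4,0,0,0,-1],[0,0,-0.4,0,0,0,-1]]'
```

```text
clock: 7.02
tcp_pos: [545.4, -213.1, 133.0]
tool_rot: [[-0.094, 0.996, -0.001], [0.996, 0.094, 0.0], [0.0, -0.0, -1.0]]
ft_force: [-1.0, 0.0, -3.2]
grip_width: 0.106
grasp_force: 58.7
clock: 7.43
tcp_pos: [545.5, -213.1, 129.0]
tool_rot: [[-0.094, 0.996, -0.0], [0.996, 0.094, 0.0], [0.0, -0.0, -1.0]]
ft_force: [0.0, 0.5, -2.4]
grip_width: 0.105
grasp_force: 58.7
```

Run:
```python
from plant import r
from xp import *;import pickle
c=r.capture("scene");o=r.observe();t=o["tcp_pos"];print(t,o["ft_force"])
pickle.dump({"scene":c,"tcp":t},open("c3.pkl","wb"))
X=(world(c)-np.r_[562.1,-211.3,0])@loc((0,0),.094)[1];H=hsv(c)
m=(X[...,2]>95)&(X[...,2]<140)&(abs(X[...,1])<58)&(abs(X[...,1])>42)&(abs(X[...,0]+15)<15)&(H[...,2]>70)
print("plate front x",np.median(X[m][:,0]),m.sum())
m=(X[...,2]>140)&(X[...,2]<175)&(abs(X[...,1])<60)&(abs(X[...,0]+17)<14)&(H[...,2]>140)
print("top z",np.percentile(X[m][:,2],[50,80,95]))
a=c["img"][240:295,200:265]
cv2.imwrite("pics/sc4.png",cv2.resize(a,None,fx=10,fy=10,interpolation=cv2.INTER_CUBIC)[:,:,::-1])
```

```text
[ 545.49328666 -213.12985845  129.05283054] [ 0.94469798 -0.34163373 -3.31678875]
plate front x -11.37392467989268 73
top z [155.22582671 157.87163949 159.70680374]
```

View pics/sc4.png

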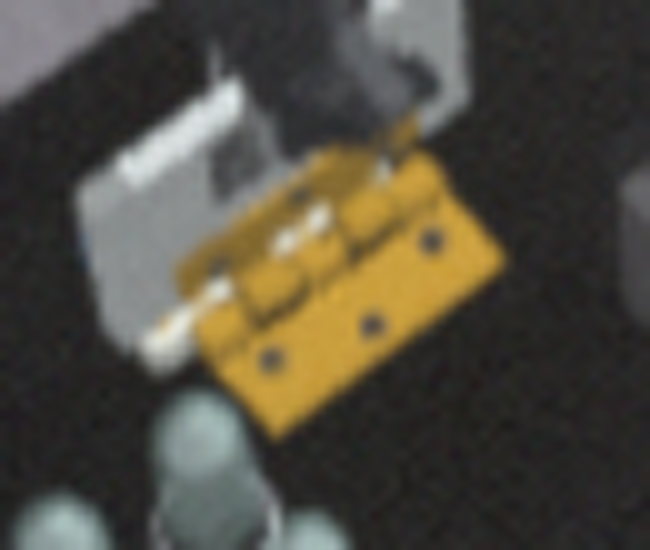

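The hatch knuckles at crop (275,285) and (365,215) are entering the gaps with no contact force, only the hatch's weight of about 3 N. I'll continue gently.

```bash
python3 -m crank '[[0,0,-0.1,0,0,0,-1],[0,0,-0.2,0,0,0,-1],[0,0,-0.3,0,0,0,-1],[0,0,-0.3,0,0,0,-1]]'
python3 -m crank '[[0,0,-0.05,0,0,0,-1],[0,0,-0.1,0,0,0,-1],[0,0,-0.1,0,0,0,-1],[0,0,-0.1,0,0,0,-1]]'
python3 -m crank '[[0,0,-0.05,0,0,0,-1],[0,0,-0.05,0,0,0,-1],[0,0,-0.05,0,0,0,-1]]'
```

```text
clock: 7.82
tcp_pos: [545.5, -213.1, 125.9]
tool_rot: [[-0.094, 0.996, -0.0], [0.996, 0.094, 0.0], [0.0, -0.0, -1.0]]
ft_force: [0.3, -0.1, -3.2]
grip_width: 0.104
grasp_force: 58.7
clock: 8.15
tcp_pos: [545.6, -213.2, 125.3]
tool_rot: [[-0.094, 0.996, -0.0], [0.996, 0.094, 0.0], [0.0, -0.0, -1.0]]
ft_force: [-1.9, 0.1, -3.2]
grip_width: 0.112
grasp_force: 58.7
clock: 8.4
tcp_pos: [545.6, -213.2, 124.7]
tool_rot: [[-0.094, 0.996, -0.0], [0.996, 0.094, 0.0], [0.0, -0.0, -1.0]]
ft_force: [0.9, 0.0, -2.3]
grip_width: 0.1
grasp_force: 58.7
```

```bash
for i in 1; do :; done; python3 -m crank '[[0,0,-0.05,0,0,0,-1],[0,0,-0.05,0,0,0,-1],[0,0,-0.05,0,0,0,-1]]'; python3 -m crank '[[0,0,-0.05,0,0,0,-1],[0,0,-0.05,0,0,0,-1],[0,0,-0.05,0,0,0,-1]]'
```

```text
clock: 8.65
tcp_pos: [545.6, -213.2, 124.2]
tool_rot: [[-0.094, 0.996, -0.0], [0.996, 0.094, 0.0], [0.0, -0.0, -1.0]]
ft_force: [-0.3, -0.3, -2.8]
grip_width: 0.106
grasp_force: 58.7
clock: 8.9
tcp_pos: [545.6, -213.1, 123.7]
tool_rot: [[-0.094, 0.996, -0.0], [0.996, 0.094, 0.0], [0.0, -0.0, -1.0]]
ft_force: [-0.5, -0.8, -2.3]
grip_width: 0.106
grasp_force: 58.7
```

```bash
python3 -m crank '[[0,0,-0.05,0,0,0,-1],[0,0,-0.05,0,0,0,-1],[0,0,-0.05,0,0,0,-1]]'; python3 -m crank '[[0,0,-0.05,0,0,0,-1],[0,0,-0.05,0,0,0,-1],[0,0,-0.05,0,0,0,-1]]'
```

```text
clock: 9.15
tcp_pos: [545.6, -213.3, 123.4]
tool_rot: [[-0.094, 0.996, 0.0], [0.996, 0.094, -0.0], [-0.0, 0.0, -1.0]]
ft_force: [-0.0, 0.3, -1.3]
grip_width: 0.11
grasp_force: 58.9
clock: 9.4
tcp_pos: [545.6, -213.3, 123.3]
tool_rot: [[-0.094, 0.996, 0.0], [0.996, 0.094, -0.0], [-0.0, 0.0, -1.0]]
ft_force: [-0.3, 0.4, 1.6]
grip_width: 0.105
grasp_force: 59.2
```

Contact is at TCP z 123.3, against a predicted 123.5: the knuckles are on the deck at only a few newtons. I'll ease off slightly and feel for the leaf stop in +x.

```bash
python3 -m crank '[[0,0,0.05,0,0,0,-1],[0.05,0.005,0.05,0,0,0,-1],[0.05,0.005,0.05,0,0,0,-1],[0.05,0.005,0.05,0,0,0,-1]]'; python3 -m crank '[[0.05,0.005,0,0,0,0,-1],[0.05,0.005,0,0,0,0,-1],[0.05,0.005,0,0,0,0,-1]]';python3 -m crank '[[0.05,0.005,0,0,0,0,-1],[0.05,0.005,0,0,0,0,-1],[0.05,0.005,0,0,0,0,-1]]'
```

```text
clock: 9.73
tcp_pos: [545.9, -213.3, 123.4]
tool_rot: [[-0.094, 0.996, -0.0], [0.996, 0.094, -0.0], [-0.0, -0.0, -1.0]]
ft_force: [-1.7, 1.5, 1.3]
grip_width: 0.109
grasp_force: 59.2
clock: 9.98
tcp_pos: [546.5, -213.2, 123.4]
tool_rot: [[-0.094, 0.996, -0.0], [0.996, 0.094, -0.0], [-0.0, -0.0, -1.0]]
ft_force: [-3.0, -0.8, 1.7]
grip_width: 0.101
grasp_force: 59.3
clock: 10.23
tcp_pos: [546.8, -213.1, 123.4]
tool_rot: [[-0.094, 0.996, -0.001], [0.996, 0.094, -0.0], [-0.0, -0.001, -1.0]]
ft_force: [-4.2, -0.9, 3.2]
grip_width: 0.106
grasp_force: 59.7
```

```bash
python3 -m crank '[[0.05,0.005,0.03,0,0,0,-1],[0.05,0.005,0.03,0,0,0,-1],[0.05,0.005,0.03,0,0,0,-1]]';python3 -m crank '[[0.05,0.005,0,0,0,0,-1],[0.05,0.005,0,0,0,0,-1],[0.05,0.005,0,0,0,0,-1]]'
```

```text
clock: 10.48
tcp_pos: [547.1, -213.1, 123.5]
tool_rot: [[-0.094, 0.996, -0.001], [0.996, 0.094, -0.0], [-0.0, -0.001, -1.0]]
ft_force: [-5.3, -0.5, 2.5]
grip_width: 0.105
grasp_force: 59.7
clock: 10.73
tcp_pos: [547.3, -213.1, 123.4]
tool_rot: [[-0.094, 0.996, -0.002], [0.996, 0.094, -0.0], [0.0, -0.002, -1.0]]
ft_force: [-6.2, 0.1, 2.6]
grip_width: 0.101
grasp_force: 59.8
```

The force builds from TCP x ≈ 545.8, so the leaf stop is there and the true seat is about 1 mm back, at 544.8. That matches the vision estimate of 544.9. I'll back off to it.

```bash
python3 -m crank '[[-0.1,-0.01,0.03,0,0,0,-1],[-0.2,-0.02,0.03,0,0,0,-1],[-0.33,-0.03,0.03,0,0,0,-1],[-0.33,-0.03,0.03,0,0,0,-1],[-0.33,-0.03,0.03,0,0,0,-1],[-0.33,-0.03,0.03,0,0,0,-1]]'
```

```text
clock: 11.23
tcp_pos: [544.9, -213.0, 123.5]
tool_rot: [[-0.094, 0.996, -0.0], [0.996, 0.094, 0.0], [0.0, -0.0, -1.0]]
ft_force: [0.2, 0.1, -2.4]
grip_width: 0.107
grasp_force: 58.8
```

Run:
```python
from plant import r
from xp import *;import pickle
for i in range(3):
    c=r.capture("scene");o=r.observe();print(o["tcp_pos"],o["ft_force"].round(2),o["torque"].round(2))
X=(world(c)-np.r_[562.1,-211.3,0])@loc((0,0),.094)[1];H=hsv(c)
for a,b in((85,105),(105,125),(125,142)):
    m=(X[...,2]>a)&(X[...,2]<b)&(abs(X[...,1])<58)&(abs(X[...,1])>42)&(abs(X[...,0]+15)<15)&(H[...,2]>70)
    print("plate front x",a,np.median(X[m][:,0]),m.sum())
a=c["img"][240:295,200:265]
cv2.imwrite("pics/sc5.png",cv2.resize(a,None,fx=10,fy=10,interpolation=cv2.INTER_CUBIC)[:,:,::-1])
```

```text
[ 544.85222891 -213.05325529  123.55658138] [-0.19  0.19 -3.01] [-0.03 -0.    0.01]
[ 544.82619453 -213.08875773  123.61993368] [ 1.04  0.02 -3.32] [ 0.04 -0.01  0.04]
[ 544.83118072 -213.14794534  123.69524466] [ 0.21 -0.59 -2.56] [-0.04  0.01  0.01]
plate front x 85 -11.525162697251973 26
plate front x 105 -11.702169812533255 35
plate front x 125 -11.80819058173475 30
```

View pics/sc5.png

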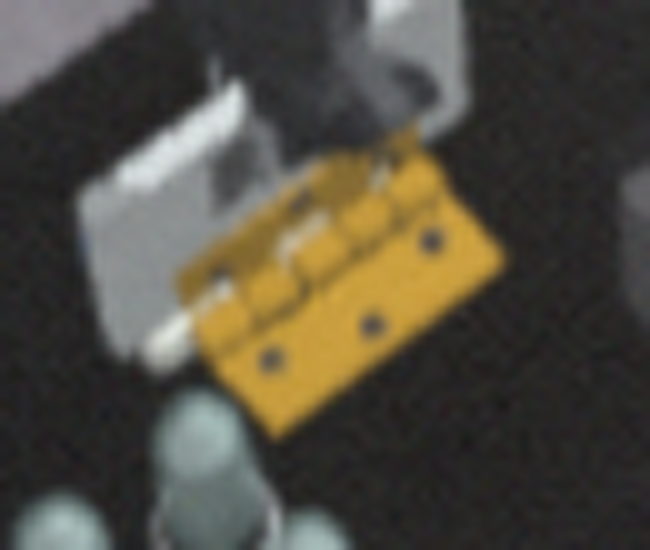

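All five knuckles interleave in one line, at crop (227,325), (273,290), (325,258), (367,215) and (418,180). The plate is upright and the force is only the hatch's own weight. I'll lower the last 0.2 mm and hand in.

```bash
python3 -m crank '[[0,0,-0.02,0,0,0,-1],[0,0,-0.02,0,0,0,-1],[0,0,-0.02,0,0,0,-1]]'; python3 -c "
from plant import r
print(r.finish_job())"
```

```text
clock: 11.63
tcp_pos: [544.8, -213.2, 123.6]
tool_rot: [[-0.094, 0.996, -0.0], [0.996, 0.094, 0.0], [0.0, -0.0, -1.0]]
ft_force: [1.1, 0.3, -2.6]
grip_width: 0.105
grasp_force: 58.8
the job is handed in; nothing more can be done
None
```

I handed the job in at 11.6 s with the hatch still gripped upright, its knuckles down in the gaps with no push on the hinge; by camera and touch the five bores line up to within about 1 mm, and I did not try the pin.

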